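# Put the washed drip-coffee set back together

### The arm

A 6-joint arm with a two-finger parallel gripper is mounted at the origin on the work surface. World frame = base frame: x ahead of the robot, y to its left, z up, the work surface at z = 0. Lengths are in mm, angles in rad, forces in N, time in s.
With the tool pointing down it reaches from about 350 to 975 mm from the base axis. Payload 7.1 kg.
Tool frame: the origin (TCP) lies on the front face of the gripper's body, between the roots of the fingers; the fingertips stand 80 mm ahead of it and the grasp point (between the pads) lies 61 mm ahead of it (env.tips_ahead is the distance from the TCP to the fingertips, in mm); z points along the fingers, y is the line along which they close (so a half turn about z gives the same grasp; the last joint's range is limited). The gripper opens to 88 mm and grips with 3 to 60 N. Pads are 20 mm wide; open, the fingers measure 115 mm over their backs; the gripper's body (75 mm by 178 mm) begins 61 mm behind the grasp point.
Start: joints at [1.108, 0.423, 1.63, -0, 1.089, -0.019], TCP at [268.327, 564.452, 302.675] pointing down, gripper open.
Joint ranges: [-3, 3], [-0.9, 2.11], [0.09, 2.58], [-1.31, 4.45], [0.11, 2.69], [-2.54, 2.54]. Speed limits (rad/s): [2.39, 2.39, 3.01, 3.14, 3.14, 3.14].

### API

Orientations are given as a unit quaternion [x, y, z, w].
In Python, from station import env, set_gripper, viewer, workorder gives the robot as it stands. Calls block until the motion is done:
- env.reach(position, orientation): joint-space move of the TCP to a pose.
- env.move_l(position, rot=None, rate=150, f_stop=None): straight line of the TCP; rot=None keeps the orientation; rate is the mean speed in mm/s. With f_stop (N) it stops when the force on the tool has changed by that much, and returns True; else False.
- env.move_joints(angles): joint-space move.
- set_gripper(opening): finger opening in mm; the grip force is fixed at half the most; returns when the fingers have stopped.
- env.hold(seconds).
- env.ik(position, orientation): joint angles nearest the present ones, or None.
- env.read_state(): the state.
- viewer.camera(name): name is "scene" or "top" or "wrist"; returns the picture (480x640x3 uint8, blue, green, red); there is no depth.
- viewer.camera_params(name): a dict with "fx", "fy", "cx", "cy" (pixels), "dist" ([k1, k2, p1, p2, k3] as OpenCV has them; the pictures are not rectified), "pose" (4x4, takes a point from camera to world coordinates); the wrist camera has in their place "tool_from_camera" (4x4, takes a point from camera to tool coordinates, whose origin is the TCP and whose axes are the flange's). Camera axes: x right, y up, looking along -z (the intrinsics and any distortion apply to the point x, -y, -z); pixel columns grow to the right and rows downward; lengths in mm; the calibration is good to about 2 mm. A picture is of the moment at which its call begins: read the wrist's pose just before it. camera_params takes no time and is no camera call.
A pose or a line that the arm cannot do raises env.IKError and nothing moves.
- workorder.sign_off(): hands the job in; it is judged then, once.
The state is a dict: "time_s": time; "qpos": joint angles; "dq": joint speeds; "tau": joint torques, N m; "tool_pos": TCP position; "orientation": TCP orientation; "force": force on the tool from outside, world axes, zero at the start; "wrist_torque": the same for the moment, N m; "width": finger opening in mm; "grip_force": force on a finger pad.
Only numpy, scipy, OpenCV 4.12 (cv2) and the standard library are available. Lean on these libraries where they do the work, as an engineer would, in place of code of your own. Each camera call takes 0.05 s, during which the arm holds its last target. There are 200 camera calls.

### The job

Put the washed drip-coffee set back together on the cork coaster, from the bottom up: first stand the handleless cup in the middle of the coaster, then set the dripper upright on the cup with its foot in the cup's mouth, then put the press flat on the floor of the dripper's chamber, and last close the dripper with its lid so that it sits level and fully home. Do not push about or knock over the mug, pepper mill, salt shaker, sugar jar and egg timer that stand around.

Things in the scene. Friction and masses are not known exactly. Their poses are not given: they have to be found in the camera images.
- coaster: Round cork coaster, 110 mm diameter, 8 mm thick, lying flat and fixed to the counter. Origin: centre of its underside, on the counter; z up.
- cup: White handleless ceramic cup with its mouth up, 85 mm tall, straight side of 66 mm outer diameter (narrower in the lowest 18 mm), wall 4 mm, mouth 58 mm inside, 0.2 kg. Origin: centre of its underside; z is its axis, pointing up to the mouth. Round: it can be gripped across the outside at any yaw.
- dripper: Steel dripper, 0.14 kg, about one upright axis: foot (46 mm dia, 5 high); round flange (96 dia, 5 to 9 mm up) with 2 ears to 59 mm from axis along +y, -y; open chamber (66 outer, 60 inner dia, floor at 9, rim at 49 mm) to grip across its outside, any yaw. On the cup the foot hangs in the mouth, flange on the rim: its bottom 80 mm above the cup's. Origin: centre of foot's underside; z up.
- press: Steel press, 0.05 kg: a flat perforated disc (51 mm diameter, 4 thick) with an upright stem (8 dia) that ends in a round knob (14 dia, from 37 to 50 mm up). Stands on its disc, knob up; grip the knob. On the chamber floor its bottom is 9 mm above the dripper's and its knob stands 10 mm above the rim. Origin: centre of the disc's underside; z up.
- lid: Dripper's steel lid, 0.06 kg: round cap, 80 mm outer diameter, skirt 75 inside diameter and 8 deep, hollow dome 25 high, and a black round knob (18 dia, from 31 to 44 mm up) to grip. Stands on its skirt, knob up. Closed, the skirt hangs round the chamber and the ledge inside rests on the rim: lid origin 41 mm above the dripper's. Origin: centre of the skirt's lower edge; z up.
- mug: Blue mug with a handle, 78 mm rim diameter, 92 mm tall, handle reaching about 70 mm from its axis along its own +y. A bystander, to be left alone. Origin: centre of its underside; z up.
- pepper_mill: Dark wooden pepper mill, turned, up to 50 mm diameter, 134 mm tall. A bystander, to be left alone. Origin: centre of its underside; z up.
- salt_shaker: Glass salt shaker with a steel cap, 48 mm diameter, 80 mm tall. A bystander, to be left alone. Origin: centre of its underside; z up.
- sugar_jar: Small amber glass jar with a wooden lid, 54 mm diameter, 75 mm tall. A bystander, to be left alone. Origin: centre of its underside; z up.
- egg_timer: Round white kitchen timer with a steel dial and a black bar grip, 56 mm diameter, 44 mm tall. A bystander, to be left alone. Origin: centre of its underside; z up.
There are look-alikes about, which are no part of the job. What is shaped like the cup but green or purple is not meant.

How it is judged (in metres and radians):
On the way, in this order (a step that is already met when the one before it is completed fails the run):
1. the cup stands on the coaster, let go (horizontal distance between cup and coaster below 0.015 m and z of cup in the frame of coaster between 0.005 and 0.011 m and angle between cup's own z axis and vertical below 0.08 rad and linear speed of cup below 0.02 m/s and angular speed of cup below 0.2 rad/s and contact force between the fingers and cup below 0.05 N), for 0.2 s.
2. the dripper sits on the cup, let go (horizontal distance between cup and coaster below 0.015 m and z of cup in the frame of coaster between 0.005 and 0.011 m and angle between each of cup, dripper's own z axis and vertical below 0.08 rad and linear speed of each of cup, dripper below 0.02 m/s and angular speed of each of cup, dripper below 0.2 rad/s and horizontal distance between dripper and cup below 0.009 m and z of dripper in the frame of cup between 0.077 and 0.083 m and contact force between the fingers and dripper below 0.05 N), for 0.2 s.
3. the press lies in the dripper, let go (horizontal distance between cup and coaster below 0.015 m and z of cup in the frame of coaster between 0.005 and 0.011 m and angle between each of cup, dripper's own z axis and vertical below 0.08 rad and linear speed of each of cup, dripper, press below 0.02 m/s and angular speed of each of cup, dripper, press below 0.2 rad/s and horizontal distance between dripper and cup below 0.009 m and z of dripper in the frame of cup between 0.077 and 0.083 m and horizontal distance between press and dripper below 0.008 m and z of press in the frame of dripper between 0.006 and 0.012 m and angle between press's own z axis and vertical below 0.12 rad and contact force between the fingers and press below 0.05 N), for 0.2 s.
4. the lid closes the dripper, let go (horizontal distance between cup and coaster below 0.015 m and z of cup in the frame of coaster between 0.005 and 0.011 m and angle between each of cup, dripper, lid's own z axis and vertical below 0.08 rad and linear speed of each of cup, dripper, press, lid below 0.02 m/s and angular speed of each of cup, dripper, press, lid below 0.2 rad/s and horizontal distance between dripper and cup below 0.009 m and z of dripper in the frame of cup between 0.077 and 0.083 m and horizontal distance between press and dripper below 0.008 m and z of press in the frame of dripper between 0.006 and 0.012 m and angle between press's own z axis and vertical below 0.12 rad and horizontal distance between lid and dripper below 0.007 m and z of lid in the frame of dripper between 0.038 and 0.044 m and contact force between the fingers and lid below 0.05 N), for 0.2 s.
At the end, for the whole second after the job is handed in: Cup upright within 15 mm of the coaster's centre; dripper on the cup (axes within 9 mm), press on the chamber floor (8 mm), lid on the dripper (7 mm), each level and within 3 mm of its seated height; all let go and at rest; bystanders upright, within 25 mm of their start (horizontal distance between cup and coaster below 0.015 m and z of cup in the frame of coaster between 0.005 and 0.011 m and angle between each of cup, dripper, lid's own z axis and vertical below 0.08 rad and linear speed of each of cup, dripper, press, lid below 0.02 m/s and angular speed of each of cup, dripper, press, lid below 0.2 rad/s and horizontal distance between dripper and cup below 0.009 m and z of dripper in the frame of cup between 0.077 and 0.083 m and horizontal distance between press and dripper below 0.008 m and z of press in the frame of dripper between 0.006 and 0.012 m and angle between press's own z axis and vertical below 0.12 rad and horizontal distance between lid and dripper below 0.007 m and z of lid in the frame of dripper between 0.038 and 0.044 m); the robot touches nothing.
It fails at once if the mug is pushed more than 25 mm away or knocked over (distance of mug from where it was at the start of the episode above 0.025 m or angle between mug's own z axis and vertical above 0.35 rad).
It fails at once if the pepper mill is pushed more than 25 mm away or knocked over (distance of pepper_mill from where it was at the start of the episode above 0.025 m or angle between pepper_mill's own z axis and vertical above 0.35 rad).
It fails at once if the salt shaker is pushed more than 25 mm away or knocked over (distance of salt_shaker from where it was at the start of the episode above 0.025 m or angle between salt_shaker's own z axis and vertical above 0.35 rad).
It fails at once if the sugar jar is pushed more than 25 mm away or knocked over (distance of sugar_jar from where it was at the start of the episode above 0.025 m or angle between sugar_jar's own z axis and vertical above 0.35 rad).
It fails at once if the egg timer is pushed more than 25 mm away or knocked over (distance of egg_timer from where it was at the start of the episode above 0.025 m or angle between egg_timer's own z axis and vertical above 0.35 rad).
It also fails if it takes over 128 s, if anything falls off the work surface, if the arm or the gripper's body presses on something with over 40 N, if the wrist force passes 120 N, or if a joint passes its speed limit or range.

## Working session

There is one attempt and no reset: what is moved stays moved. The work goes in short steps, each a Python script; the robot and the scene stay as the last script left them, time stands still between calls to the robot, and variables do not carry over. Pictures are saved under pics/ and viewed, at most 14 in all, crops included, and the job is handed in when it is done.

```bash
mkdir -p pics; ls; python3 - <<'E'
from station import env, set_gripper, viewer, workorder
import cv2,numpy as np
np.set_printoptions(precision=4,suppress=True)
for n in("scene","top"):
    cv2.imwrite(f"pics/{n}0.png",viewer.camera(n)); print(n,viewer.camera_params(n))
print(viewer.camera_params("wrist"));s=env.read_state();print(s["orientation"],s["width"],s["time_s"])
E
```

```text
pics
scene {'fx': 599.9376146217002, 'fy': 599.9376146217002, 'cx': 325.72668948214, 'cy': 234.85099740015852, 'dist': array([0.004, 0.   , 0.   , 0.   , 0.   ]), 'pose': array([[   0.79  ,   -0.4605,    0.4048,  938.339 ],
       [   0.6131,    0.5904,   -0.5249, -631.0276],
       [   0.0027,    0.6629,    0.7487,  898.4443],
       [   0.    ,    0.    ,    0.    ,    1.    ]])}
top {'fx': 602.0454665841971, 'fy': 602.0454665841971, 'cx': 324.77462994512655, 'cy': 233.60999178791727, 'dist': array([-0.0355,  0.    ,  0.    ,  0.    ,  0.    ]), 'pose': array([[   0.0058,    0.9847,   -0.1743,  245.2741],
       [  -1.    ,    0.0066,    0.004 ,  -28.8666],
       [   0.0051,    0.1742,    0.9847, 1341.9546],
       [   0.    ,    0.    ,    0.    ,    1.    ]])}
{'fx': 378.1304254545503, 'fy': 378.1304254545503, 'cx': 317.7049817342077, 'cy': 237.7767299415665, 'dist': array([-0.0488,  0.    ,  0.    ,  0.    ,  0.    ]), 'tool_from_camera': array([[  0.0006,   0.9624,   0.2715,  73.0589],
       [  1.    ,  -0.0005,  -0.0001,   1.4333],
       [  0.    ,   0.2715,  -0.9624, -81.7426],
       [  0.    ,   0.    ,   0.    ,   1.    ]])}
[ 0.2201  0.9755 -0.0006 -0.0002] 87.7322954006114 0.1
```

View pics/top0.png

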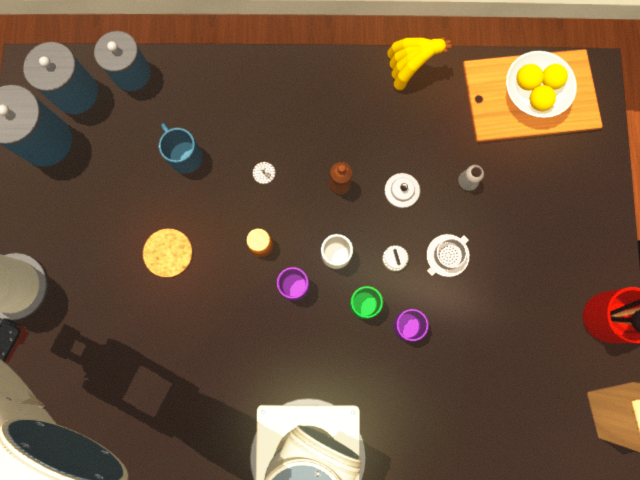

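View pics/scene0.png

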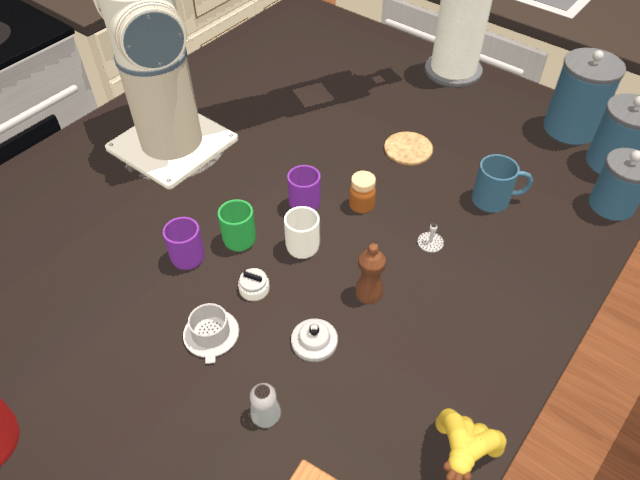

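Candidates for the cup in the top view are the white one (337,252), green (367,302), purple (293,283) and purple (412,325). The white one matches the description. The rest are:
- **Targets:** coaster (167,253), dripper (448,256), press (264,173), lid (402,190).
- **Bystanders:** mug (180,150), mill (341,178), salt (471,178), sugar (259,242), timer (395,258). The timer is round with a knob, so it could be mistaken for the lid or press.

Next I'll check a close crop and get coarse positions.

```bash
cat > h.py <<'E'
from station import env, set_gripper, viewer, workorder
import cv2,numpy as np
from scipy.spatial.transform import Rotation as R
np.set_printoptions(precision=1,suppress=True)
def ray(c,px,pose=None):
    K=np.array([[c["fx"],0,c["cx"]],[0,c["fy"],c["cy"]],[0,0,1]])
    u=cv2.undistortPoints(np.array([[px]],float),K,np.array(c["dist"]))[0,0]
    P=c["pose"] if pose is None else pose
    return P[:3,3],P[:3,:3]@np.array([u[0],-u[1],-1])
def at_z(c,px,z,pose=None):
    o,d=ray(c,px,pose); return o+d*(z-o[2])/d[2]
def project(c,p,pose):
    q=np.linalg.inv(pose)@np.append(p,1); K=np.array([[c["fx"],0,c["cx"]],[0,c["fy"],c["cy"]],[0,0,1]])
    return cv2.projectPoints(np.array([[q[0],-q[1],-q[2]]]),np.zeros(3),np.zeros(3),K,np.array(c["dist"]))[0][0,0]
def quat(yaw): # tool x at heading yaw, pointing down
    return np.array([np.cos(yaw/2),np.sin(yaw/2),0,0])
def wpose(s):
    T=np.eye(4);T[:3,:3]=R.from_quat(s["orientation"]).as_matrix();T[:3,3]=s["tool_pos"]
    return T@viewer.camera_params("wrist")["tool_from_camera"]
E
python3 - <<'E'
from h import *
c=viewer.camera_params("top");s=viewer.camera_params("scene")
for n,p,z,p2 in [("coaster",(167,253),8,(409,148)),("cup",(337,249),85,(302,219)),("dripper",(448,254),49,(208,315)),("press",(264,173),4,(431,242)),("lid",(403,187),38,(314,329)),
 ("mill",(341,169),130,(373,249)),("mug",(179,145),92,(497,170)),("timer",(395,257),44,(254,277)),("sugar",(259,239),75,(363,181)),("salt",(475,172),80,(263,391)),("green",(367,300),85,(237,211)),("purp",(293,281),85,(304,178)),("purp2",(412,323),85,(183,230))]:
    print(n,at_z(c,p,z)[:2],at_z(s,p2,z)[:2])
im=cv2.imread("pics/top0.png")[130:345,130:500]
cv2.imwrite("pics/crop.png",cv2.resize(im,None,fx=2.1,fy=2.1,interpolation=cv2.INTER_CUBIC))
E
```

```text
coaster [434.8 318.8] [444.5 318.2]
cup [434.9 -60. ] [439.8 -56.8]
dripper [ 430.9 -302.3] [ 433.1 -300.7]
press [622.6 106.2] [630.  108.8]
lid [ 582.9 -208.3] [ 587.2 -206.9]
mill [596.8 -66.9] [604.8 -68.6]
mug [659.5 283.2] [665.2 279.6]
timer [ 424.3 -187.4] [ 436.9 -190.5]
sugar [456.9 106.2] [463.9 105.1]
salt [ 607.  -360.2] [ 611.9 -358.1]
green [ 328.  -122.7] [ 330.7 -115.9]
purp [366.6  31.8] [372.7  31.4]
purp2 [ 281.  -215.7] [ 286.3 -211.3]
```

View pics/crop.png

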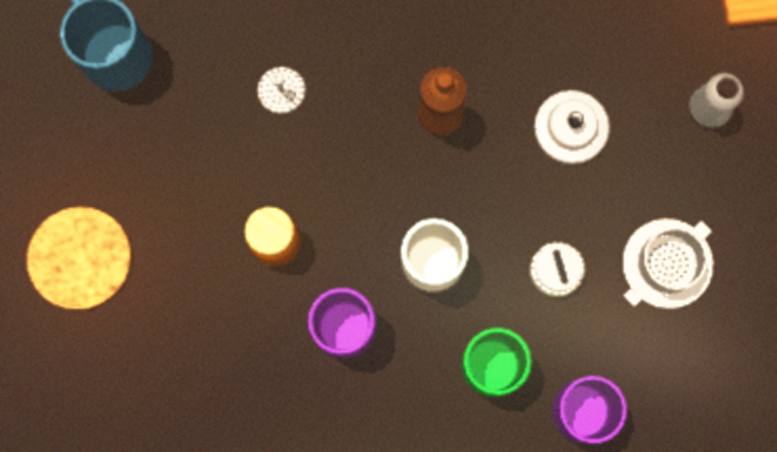

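The crop confirms the choices: white cup at crop (434,255), lid with round knob at (572,125), timer with bar at (557,268), and the perforated press at (281,90). Now a wrist-camera tour.

```bash
cat > tour.py <<'E'
from h import *
import json,pickle
O={"coaster":(440,318,8),"press":(626,107,4),"cup":(437,-58,85),"lid":(585,-208,38),"dripper":(432,-301,49)}
c=viewer.camera_params("wrist");out={};M=[]
for n,(x,y,z) in O.items():
    env.reach([x,y,270],quat(np.pi)); env.hold(.2)
    s=env.read_state(); im=viewer.camera("wrist"); T=wpose(s); out[n]=T; cv2.imwrite(f"pics/w_{n}.png",im)
    p=project(c,[x,y,z],T); print(n,s["qpos"],s["tool_pos"],p)
    x0,y0=int(np.clip(p[0]-160,0,320)),int(np.clip(p[1]-120,0,240))
    cr=im[y0:y0+240,x0:x0+320].copy(); cv2.putText(cr,f"{n} {x0},{y0}",(5,15),0,.45,(0,255,255)); M.append(cr)
pickle.dump(out,open("poses.pkl","wb")); M.append(M[0]*0)
m=np.vstack([np.hstack(M[:3]),np.hstack(M[3:])]); cv2.imwrite("pics/tour.png",cv2.resize(m,(800,400),interpolation=cv2.INTER_AREA))
print(env.read_state()["time_s"])
E
python3 tour.py
```

```text
coaster [ 0.6  0.3  1.8  0.   1.  -1. ] [439.7 318.9 270.1] [315.8 212.7]
press [ 0.2  0.5  1.6  0.   1.  -1.4] [625.5 108.4 270.1] [315.3 212.1]
cup [-0.2  0.2  2.   0.   0.9 -1.7] [438.  -57.5 270. ] [315.9 232.8]
lid [-0.4  0.5  1.7  0.   1.  -1.9] [ 584.4 -206.8  270.3] [315.3 220.4]
dripper [-0.6  0.3  1.9  0.   0.9 -2.2] [ 433.3 -300.4  270. ] [316.1 221.1]
6.1833
```

View pics/tour.png

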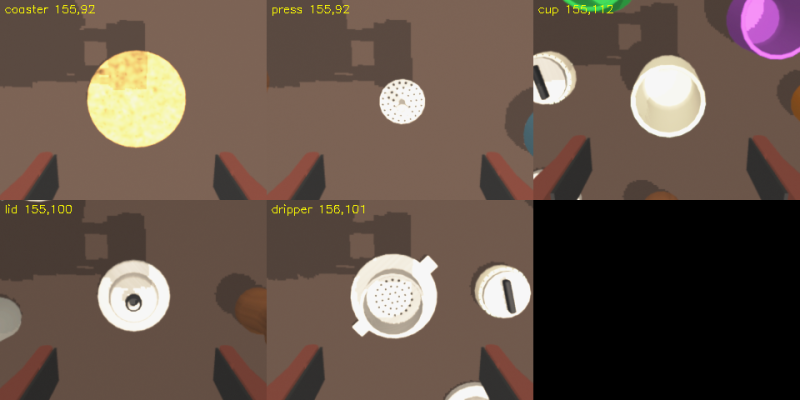

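The montage shows each target near the expected pixel and unambiguous. Now I'll fit circles of known radius to the contours.

```bash
cat > fit.py <<'E'
from h import *
import pickle
from scipy.optimize import least_squares
G={"coaster":(8,55),"press":(4,25.5),"cup":(85,33),"lid":(8,40),"dripper":(9,48)}
def fit(im,T,guess,z,r,far=False):
    c=viewer.camera_params("wrist"); p=project(c,[*guess,z],T)
    g=cv2.GaussianBlur(im.max(2),(3,3),0)
    _,b=cv2.threshold(g,175,255,cv2.THRESH_BINARY)
    cs,_=cv2.findContours(b,cv2.RETR_EXTERNAL,cv2.CHAIN_APPROX_NONE)
    k=max((k for k in cs if cv2.contourArea(k)>200),key=lambda k:cv2.pointPolygonTest(k,tuple(map(float,p)),True))
    W=np.array([at_z(c,q[0]+0.0,z,T)[:2] for q in k])
    if far: W=W[W[:,0]>guess[0]-5]
    f=lambda v:np.hypot(*(W-v[:2]).T)-(v[2] if len(v)>2 else r)
    a=least_squares(f,[*guess],loss="soft_l1",f_scale=.5); d=least_squares(f,[*guess,r],loss="soft_l1",f_scale=.5)
    return a.x,d.x,np.median(abs(a.fun*0+f(a.x)))
if __name__=="__main__":
    P=pickle.load(open("poses.pkl","rb"))
    O={"coaster":(440,318),"press":(626,107),"cup":(437,-58),"lid":(585,-208),"dripper":(432,-301)}
    for n,(z,r) in G.items(): print(n,*fit(cv2.imread(f"pics/w_{n}.png"),P[n],O[n],z,r,n=="cup"))
E
python3 fit.py
```

```text
coaster [440.2 320.4] [440.2 320.4  54.8] 0.24495887464279065
press [627.9 108.8] [627.9 108.8  25.5] 0.197686243064366
cup [437.5 -57.7] [438.  -57.7  32.6] 0.23563051583276717
lid [ 587.8 -208.2] [ 587.8 -208.2   39.8] 0.24102271096877104
dripper [ 438.3 -308.5] [ 438.3 -308.5   47.9] 0.3438343360258074
```

```bash
cat > pp.py <<'E'
from h import *
Q=quat(np.pi)
def pick(x,y,tcpz,opening=88,top=290,w=None):
    set_gripper(opening)
    env.reach([x,y,top],Q); env.move_l([x,y,tcpz+30],rate=180); hit=env.move_l([x,y,tcpz],rate=50,f_stop=8)
    set_gripper(0 if w is None else w); s=env.read_state(); print("pick hit",hit,s["tool_pos"],s["width"],s["grip_force"],s["time_s"])
    env.move_l([x,y,top],rate=150); env.hold(.2); s=env.read_state();print("lifted",s["width"],s["grip_force"],s["force"])
def place(x,y,tcpz,opening,top=290):
    env.move_l([x,y,top],rate=250); env.hold(.2)
    env.move_l([x,y,tcpz+12],rate=120); env.hold(.2)
    hit=env.move_l([x,y,tcpz-3],rate=20,f_stop=3); s=env.read_state()
    print("place hit",hit,s["tool_pos"],s["force"],"expected z",tcpz)
    if s["tool_pos"][2]<tcpz-1.5 : print("LOW")
    set_gripper(opening); env.hold(.3); env.move_l([x,y,top],rate=150); print(env.read_state()["time_s"])
E
python3 - <<'E'
from pp import *
pick(437.7,-57.7,110)
place(440.2,320.4,118,88)
env.move_l([440.2,320.4,290]);env.hold(.2)
s=env.read_state();T=wpose(s);im=viewer.camera("wrist");cv2.imwrite("pics/cup_on.png",im)
from fit import fit
print(fit(im,T,(440,320),93,33,True),fit(im,T,(440,320),8,55))
E
```

```text
pick hit False [437.8 -57.7 110.2] 65.2799034544533 30.00021601561457 9.575
lifted 65.82722177310306 29.999591787345707 [-0.1 -0.2 -2.6]
place hit True [440.1 320.3 118.2] [-0.6  0.1  3.5] expected z 118
17.4083
(array([440.2, 321. ]), array([435.3, 320.7,  37.2]), np.float64(0.2797437344207516)) (array([441. , 320.5]), array([442.2, 320.6,  56.1]), np.float64(0.6227375602694707))
```

View pics/cup_on.png

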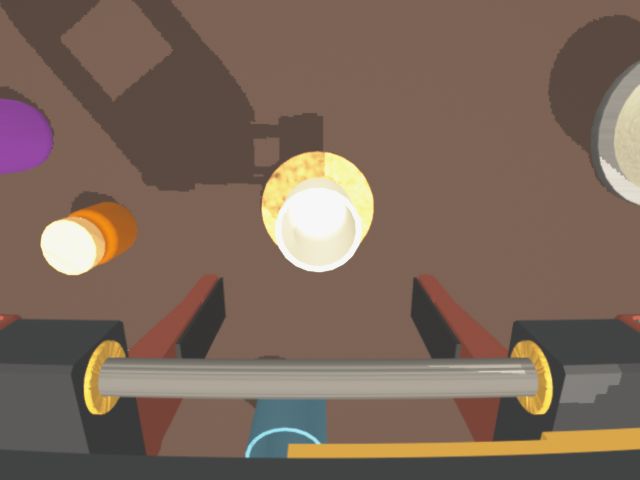

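The cup stands upright on the coaster, with its rim centred near pixel (318,230) and spanning columns 275–361 down to row 271. I'll turn those into a position, then move the dripper.

```bash
python3 - <<'E'
from pp import *
c=viewer.camera_params("wrist");T=wpose(env.read_state())
for p in((318,271),(275.5,230),(361,230)): print(at_z(c,p,93,T))
im=cv2.imread("pics/cup_on.png"); g=(im.min(2)>185).astype(np.uint8)*255
k=max(cv2.findContours(g,0,1)[0],key=lambda k:cv2.pointPolygonTest(k,(318.,225.),True)); W=np.array([at_z(c,q[0]+0.,93,T)[:2] for q in k]);W=W[W[:,0]>440]
from scipy.optimize import least_squares
r=least_squares(lambda v:np.hypot(*(W-v).T)-33,[440,320],loss="soft_l1",f_scale=.5);print(r.x,np.median(abs(r.fun)))
E
```

```text
[473.  321.2  93. ]
[439.8 288.8  93. ]
[439.7 354.   93. ]
[439.8 321.2] 0.19141504337011028
```

```bash
python3 - <<'E'
from pp import *
pick(438.3,-308.5,93,top=280)
place(440,320.8,181,86,top=320)
s=env.read_state();T=wpose(s);im=viewer.camera("wrist");cv2.imwrite("pics/drip_on.png",im)
from fit import fit
print(fit(im,T,(440,320.8),97,48),s["tool_pos"])
E
```

```text
pick hit False [ 438.5 -308.6   93.2] 66.39074436543265 30.000313608907163 22.625
lifted 66.43836061544775 29.999633487313986 [-0.2 -0.2 -0.8]
place hit True [439.9 320.7 181.2] [-0.7 -0.7  3.9] expected z 181
30.9917
(array([438.3, 321.5]), array([435.2, 321.3,  51.7]), np.float64(1.6969044249606569)) [439.6 320.5 319.1]
```

View pics/drip_on.png

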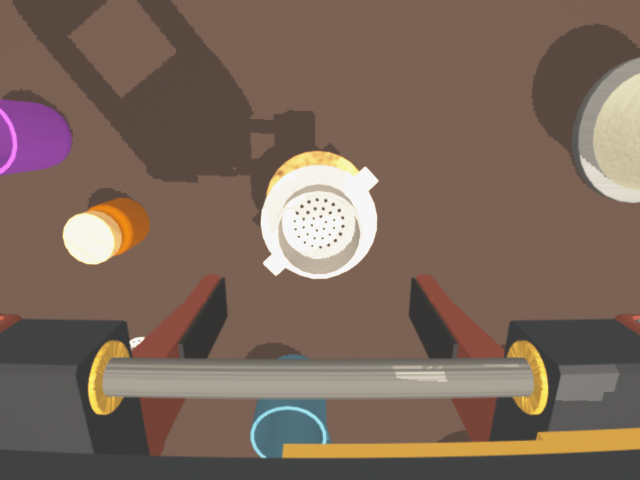

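The dripper sits on the cup: flange at pixels 262–377 × 165–278, level, with contact at the seated height. Next I'll refit it using the min-channel mask to drop the coaster, then pick up the press.

```bash
python3 - <<'E'
from pp import *
from scipy.optimize import least_squares
c=viewer.camera_params("wrist");T=wpose(env.read_state());im=cv2.imread("pics/drip_on.png")
g=(im.min(2)>160).astype(np.uint8)*255
k=max(cv2.findContours(g,0,1)[0],key=lambda k:cv2.pointPolygonTest(k,(318.,225.),True)); W=np.array([at_z(c,q[0]+0.,97,T)[:2] for q in k])
for n in(2,3):
  r=least_squares(lambda v:np.hypot(*(W-v[:2]).T)-(v[2] if n==3 else 48),[440,320,48][:n],loss="soft_l1",f_scale=.5);print(r.x,np.median(abs(r.fun)))
pick(627.9,108.8,119,opening=40,top=300)
E
```

```text
[439.2 321.6] 0.5320912623449701
[439.2 321.7  48.1] 0.6166592092813019
pick hit False [628.  108.8 119.1] 12.701419601884258 30.000050505332183 35.3
lifted 12.656606499389419 29.999846344871912 [-0.8  0.1 -1.1]
```

```bash
python3 - <<'E'
from pp import *
env.move_l([439.4,321.4,300],rate=250);env.move_l([439.4,321.4,265]);env.hold(.3)
s=env.read_state();print(s["tool_pos"],s["time_s"],s["width"])
a=viewer.camera("wrist");b=viewer.camera("scene")[60:260,300:520]
cv2.imwrite("pics/pressh.png",np.hstack([a[100:400,150:500],cv2.resize(b,(330,300))]))
E
```

```text
[439.8 321.6 265.8] 38.825 12.592120780896307
```

View pics/pressh.png

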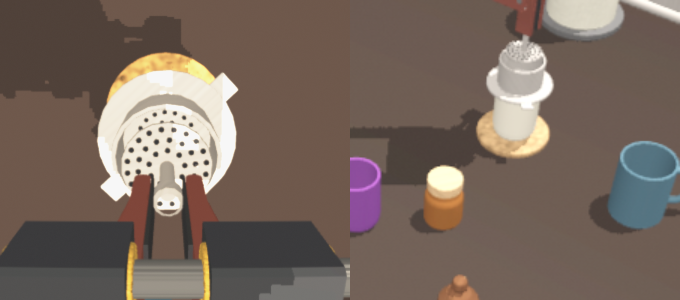

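The press hangs centred over the dripper, disc centre at about crop (167,160), which is full-image (317,260). I'll check that against the projection before lowering.

```bash
python3 - <<'E'
from pp import *
s=env.read_state();T=wpose(s);c=viewer.camera_params("wrist");p=s["tool_pos"]
for dx in(-25.5,0,25.5): print(dx,project(c,[p[0]+dx,p[1],p[2]-115],T)-[150,100])
print(project(c,[p[0],p[1]-25.5,p[2]-115],T)-[150,100],project(c,[p[0],p[1]+25.5,p[2]-115],T)-[150,100])
im=cv2.imread("pics/pressh.png")[90:220,90:250];cv2.imwrite("pics/ph2.png",cv2.resize(im,None,fx=4.5,fy=4.5,interpolation=cv2.INTER_CUBIC))
E
```

```text
-25.5 [166.2 122.5]
0 [166.2 167.3]
25.5 [166.2 209.2]
[120.1 167.3] [212.3 167.3]
```

View pics/ph2.png

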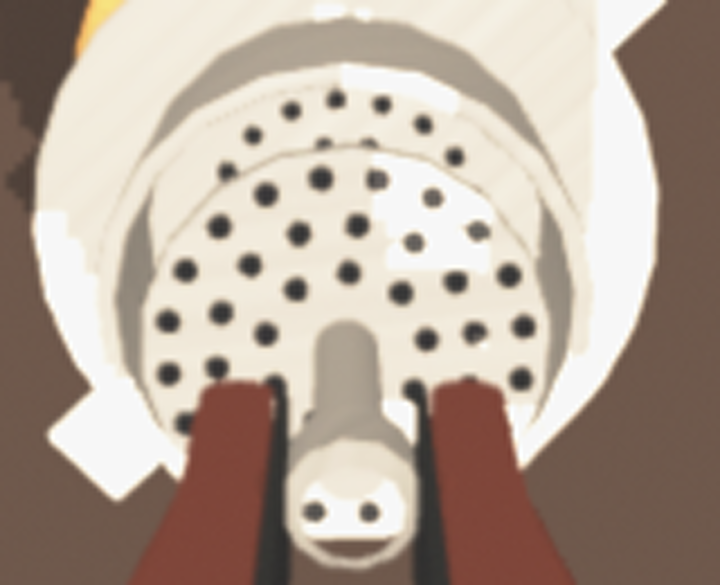

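The disc edges sit at crop row 122 and columns 122–212, as predicted for an upright press (122.5, 120–212). Lowering it.

```bash
python3 - <<'E'
from pp import *
place(439.4,321.4,216,26,top=320)
s=env.read_state();T=wpose(s);im=viewer.camera("wrist");c=viewer.camera_params("wrist")
p=project(c,[439.4,321.4,137],T);print(p)
im2=viewer.camera("scene")[60:200,360:480]
x,y=map(int,p);cv2.imwrite("pics/press_on.png",np.hstack([cv2.resize(im[y-75:y+75,x-75:x+75],(480,480)),cv2.resize(im2,(320,480))]));cv2.imwrite("pics/press_w.png",im)
E
```

```text
place hit True [439.5 321.3 215.8] [ 0.3 -1.   3.7] expected z 216
42.8
[317.3 236.2]
```

View pics/press_on.png

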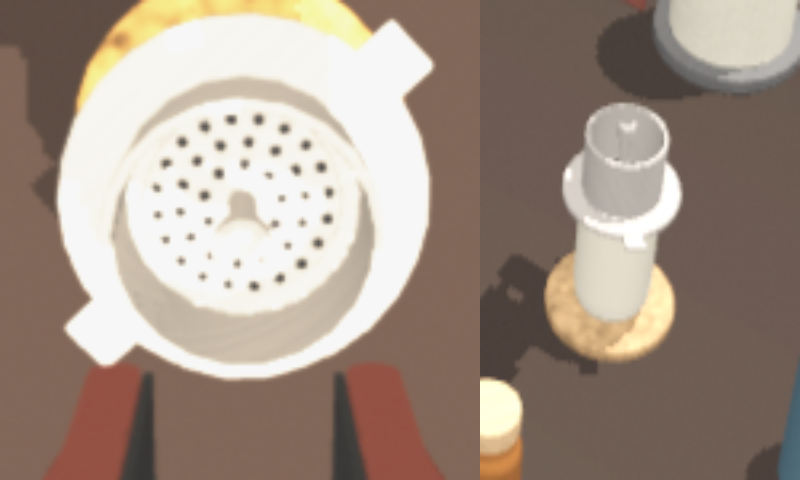

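The press lies flat inside the chamber, its disc centred near crop (242,205), and contact came at the expected height. Next is the lid.

```bash
python3 - <<'E'
from pp import *
pick(587.8,-208.2,110,opening=50,top=300)
env.move_l([439.4,321.4,320],rate=250);env.hold(.3)
s=env.read_state();T=wpose(s);im=viewer.camera("wrist");c=viewer.camera_params("wrist");p=s["tool_pos"]
for d in((-40,0),(0,-40),(0,40)): print(d,project(c,[p[0]+d[0],p[1]+d[1],p[2]-110+8],T)-[190,140])
cv2.imwrite("pics/lidh.png",cv2.resize(im[140:400,190:450],(520,520)));print(s["width"],s["time_s"],p)
E
```

```text
pick hit False [ 587.9 -208.2  110.2] 16.750406196049248 30.000158105176524 47.8917
lifted 16.607725563834983 29.999992505208866 [-0.2  0.9 -0.1]
(-40, 0) [126.2  60. ]
(0, -40) [ 49.5 136.1]
(0, 40) [203.  136.1]
16.517452672532592 52.1583 [439.5 321.1 320. ]
```

View pics/lidh.png

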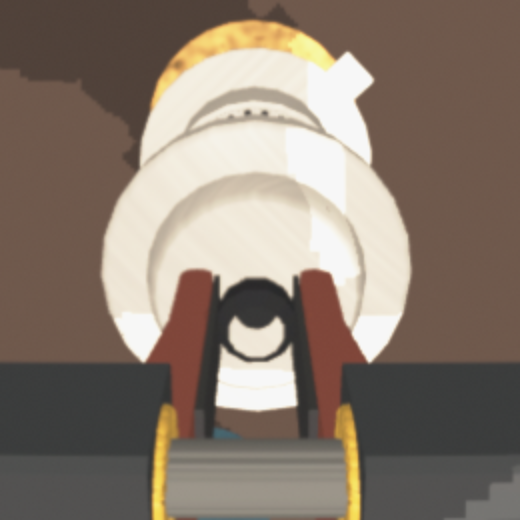

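The lid hangs level, with edges at crop row 60 and columns 51–205 against a predicted 60 and 49.5–203. That is about 0.8 mm off in y, so I'll compensate and close it.

```bash
python3 - <<'E'
from pp import *
place(439.4,320.9,239,50,top=340)
s=env.read_state();T=wpose(s);im=viewer.camera("wrist");c=viewer.camera_params("wrist")
p=project(c,[439.4,321.4,137],T);x,y=map(int,p);b=viewer.camera("scene")[60:200,360:480];t=viewer.camera("top")
for d in((-40,0),(0,-40),(0,40),(40,0)): print(d,(project(c,[439.4+d[0],321.4+d[1],137],T)-[x-75,y-75])*3.2)
cv2.imwrite("pics/fin.png",np.hstack([cv2.resize(im[y-75:y+75,x-75:x+75],(480,480)),cv2.resize(b,(320,480))]))
E
```

```text
place hit True [439.4 320.9 239.1] [-0.9 -0.4  5.1] expected z 239
56.1667
(-40, 0) [240.4  75.7]
(0, -40) [ 75.3 241.3]
(0, 40) [405.1 241.6]
(40, 0) [240.1 395.6]
```

View pics/fin.png

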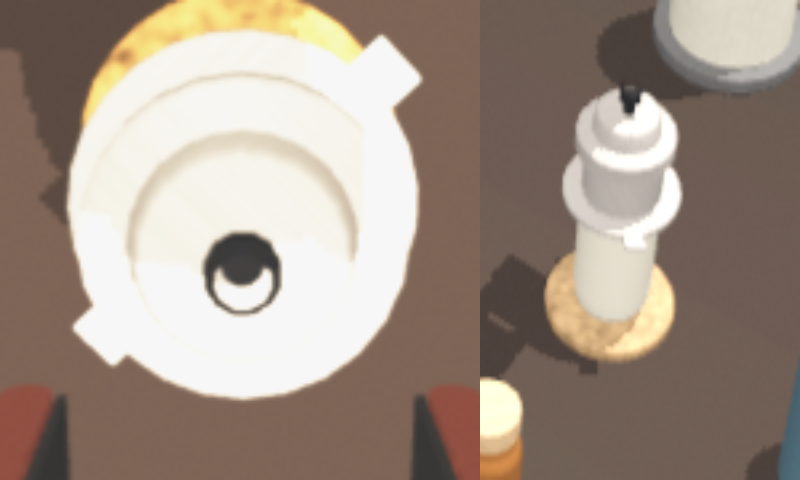

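The lid edges sit at crop row 74 to about 398, centred at column 241, matching the seated prediction (76 to 396). It is level and home, the scene view agrees, and contact came at z 239.1 against 239 expected. Handing in.

```bash
python3 -c "
from h import *
env.hold(.5);print(workorder.sign_off())"
```

```text
the job is handed in; nothing more can be done
None
```

The drip-coffee set is back together on the coaster (cup, dripper, press, lid), each part met its expected seated height, no bystander was approached closely, and the job is handed in at about 57 s; sign-off returned no verdict.

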